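# Square up a shim pack in the welding jig

## Task

Make up the shim pack for the gear motor's foot: lay the red primed plate from the wooden block on top of the pile of four bare plates in the green jig, its long side along theirs. Then tap the pile square, until all five plates lie flush against the two stop posts on the long side and the one on the short side. Then tip the orange hold-down arm over so that its rubber pad rests on the pile, leaving the pile square; leave the pliers, spirit level and wire spool alone.

Things in the scene. Friction and masses are not known exactly. Their poses are not given: they have to be found in the camera images.
- jig: The jig, fixed to the table: a green base 10 mm thick, x = -95 to 55, y = -92 to 123 mm; on it a raised dark seat 8 mm tall, 40 by 68 mm, that the plates overhang, stop posts and an orange hold-down arm. Origin: on the table, 18 mm under point seat, same axes (z up). The arm's two steel hinge cheeks, x = -19 to 19, y = 79 to 105 mm, end 78 mm above the table.
- seat (a point): Centre of the upper face of the raised seat, 18 mm above the table, axes as the jig's, z up. A plate squared against the stops has its centre exactly over this point (x along its 54 mm side, y along its 90 mm side). Plates are pushed towards +x and +y to the stops; the -x and -y sides are open. The pile overhangs the seat, so fingertips can reach below the bottom plate.
- stop_right (a point): Long-side stop: fixed steel post, 16 mm in diameter, its top 38 mm above the seat; this point is on its axis at seat height, x,y = (35,-33) mm from point seat.
- stop_left (a point): The other long-side stop, the same, at (35,33) mm from point seat. The gap between the two is 50 mm, enough for one fingertip.
- stop_end (a point): Short-side stop, the same post, at (0,53) mm from point seat.
- plate1: Bare aluminium plate, number 1 from the bottom of the pile in the jig, lying loose. 54 mm along its x, 90 mm along its y, 6 mm thick (z), 55 to 105 g. Smooth: slides on plates and jig with friction 0.24 to 0.36. Origin: centre of its underside. At the start the four are out of line with each other: each 6 to 14 mm short of flush along the jig's x, 6 to 20 mm along its y, and turned by up to 0.09 rad.
- plate2: Bare aluminium plate, number 2 from the bottom of the pile in the jig, lying loose. 54 mm along its x, 90 mm along its y, 6 mm thick (z), 55 to 105 g. Smooth: slides on plates and jig with friction 0.24 to 0.36. Origin: centre of its underside. At the start the four are out of line with each other: each 6 to 14 mm short of flush along the jig's x, 6 to 20 mm along its y, and turned by up to 0.09 rad.
- plate3: Bare aluminium plate, number 3 from the bottom of the pile in the jig, lying loose. 54 mm along its x, 90 mm along its y, 6 mm thick (z), 55 to 105 g. Smooth: slides on plates and jig with friction 0.24 to 0.36. Origin: centre of its underside. At the start the four are out of line with each other: each 6 to 14 mm short of flush along the jig's x, 6 to 20 mm along its y, and turned by up to 0.09 rad.
- plate4: Bare aluminium plate, number 4 from the bottom of the pile in the jig, lying loose. 54 mm along its x, 90 mm along its y, 6 mm thick (z), 55 to 105 g. Smooth: slides on plates and jig with friction 0.24 to 0.36. Origin: centre of its underside. At the start the four are out of line with each other: each 6 to 14 mm short of flush along the jig's x, 6 to 20 mm along its y, and turned by up to 0.09 rad.
- top_plate: Red primed aluminium plate, loose, lying flat on the wooden block, overhanging it on all sides. 54 mm along its x, 90 mm along its y, 6 mm thick (z), 55 to 105 g. Smooth: slides on plates and jig with friction 0.24 to 0.36. Origin: centre of its underside. Goes on the pile as the fifth plate, its underside then 24 mm above the seat.
- block: Wooden block on which the red plate starts, fixed: 30 mm along its x, 70 mm along its y, 26 mm tall. Origin: centre of its underside, on the table. The red plate starts centred on it to within 4 mm and 0.08 rad.
- hold_down (a joint): Angle of the hold-down arm, rad: 0 level over the pile (its stop, pad 28 mm above the seat); about 0.02 resting on five plates; 1.57 upright; starts open at 1.75 to 2.0, leaning away from the pile; may sag open to its stop at 2.1. Stiff hinge: stays where left within 10 degrees of upright, needs 1 to 6 N at the tip; tipped below about 1.1 it sinks slowly (1 to 3 s) on to the pile by its own weight.
- hold_hinge (a point): The hold-down arm's hinge, its axis along the jig's x, 50 mm above the seat, at x,y = (0,92) mm from point seat.
- hold_tip (a point): Point on the hold-down arm's centre line, 88 mm from its hinge, above its pad. The arm is an orange bar 16 mm wide, 10 mm thick, 100 mm long; a round black rubber pad, 24 mm in diameter, reaches 22 mm from the centre line on the pile side. While open, this point is about 150 mm above the table and the bar's flat back faces the jig's +y.
- pliers: Bystander: pliers with red handles, 180 mm long, 60 mm wide, 15 mm tall, lying along x. Origin on the table below the joint.
- level: Bystander: yellow spirit level, 256 mm along its y, 22 mm wide, 47 mm tall. Origin: centre of its underside.
- spool: Bystander: spool of copper-coloured welding wire, 100 mm in diameter, 46 mm tall, lying flat. Origin: centre of its underside.

How it is judged:
On the way, in this order (a step that is already met when the one before it is completed fails the run):
1. the red plate lies flat on the pile of four, released, its long side within 0.3 rad of the jig's, hold-down arm still open (x of top_plate in the frame of seat between -0.04 and 0.02 m and y of top_plate in the frame of seat between -0.05 and 0.02 m and z of top_plate in the frame of seat between 0.022 and 0.026 m and angle between top_plate's own z axis and vertical below 0.05 rad and angle between the x axis of top_plate and the x axis of seat, either way round below 0.3 rad and contact force between the fingers and top_plate below 0.1 N and linear speed of top_plate below 0.02 m/s and value of joint hold_down above 1 rad), for 0.2 s.
2. all five plates lie flush against the stops, the hold-down arm still open (x of plate1 in the frame of seat between -0.0025 and 0.0025 m and y of plate1 in the frame of seat between -0.0025 and 0.0025 m and z of plate1 in the frame of seat between -0.002 and 0.002 m and angle between the x axis of each of plate1, plate2, plate3, plate4, top_plate and the x axis of seat, either way round below 0.035 rad and x of plate2 in the frame of seat between -0.0025 and 0.0025 m and y of plate2 in the frame of seat between -0.0025 and 0.0025 m and z of plate2 in the frame of seat between 0.004 and 0.008 m and x of plate3 in the frame of seat between -0.0025 and 0.0025 m and y of plate3 in the frame of seat between -0.0025 and 0.0025 m and z of plate3 in the frame of seat between 0.01 and 0.014 m and x of plate4 in the frame of seat between -0.0025 and 0.0025 m and y of plate4 in the frame of seat between -0.0025 and 0.0025 m and z of plate4 in the frame of seat between 0.016 and 0.02 m and x of top_plate in the frame of seat between -0.0025 and 0.0025 m and y of top_plate in the frame of seat between -0.0025 and 0.0025 m and z of top_plate in the frame of seat between 0.022 and 0.026 m and value of joint hold_down above 1 rad), for 0.2 s.
At the end, for the whole second after the job is handed in: All five plates lie on one another in the jig at rest, red one on top, each within 2.5 mm of flush along both sides and within 0.035 rad (2 degrees) of the jig's direction, and the hold-down arm is down at rest with its pad on the pile (joint 0.005 to 0.06) (x of plate1 in the frame of seat between -0.0025 and 0.0025 m and y of plate1 in the frame of seat between -0.0025 and 0.0025 m and z of plate1 in the frame of seat between -0.002 and 0.002 m and angle between the x axis of each of plate1, plate2, plate3, plate4, top_plate and the x axis of seat, either way round below 0.035 rad and x of plate2 in the frame of seat between -0.0025 and 0.0025 m and y of plate2 in the frame of seat between -0.0025 and 0.0025 m and z of plate2 in the frame of seat between 0.004 and 0.008 m and x of plate3 in the frame of seat between -0.0025 and 0.0025 m and y of plate3 in the frame of seat between -0.0025 and 0.0025 m and z of plate3 in the frame of seat between 0.01 and 0.014 m and x of plate4 in the frame of seat between -0.0025 and 0.0025 m and y of plate4 in the frame of seat between -0.0025 and 0.0025 m and z of plate4 in the frame of seat between 0.016 and 0.02 m and x of top_plate in the frame of seat between -0.0025 and 0.0025 m and y of top_plate in the frame of seat between -0.0025 and 0.0025 m and z of top_plate in the frame of seat between 0.022 and 0.026 m and value of joint hold_down between 0.005 and 0.06 rad and velocity of joint hold_down between -0.05 and 0.05 rad/s and linear speed of each of plate1, plate2, plate3, plate4, top_plate below 0.02 m/s); the robot touches nothing.
It fails at once if the pliers is moved by more than 20 mm (distance of pliers from where it was at the start of the episode above 0.02 m).
It fails at once if the level is moved by more than 20 mm (distance of level from where it was at the start of the episode above 0.02 m).
It fails at once if the spool is moved by more than 20 mm (distance of spool from where it was at the start of the episode above 0.02 m).
It also fails if it takes over 67 s, if anything falls off the work surface, if the arm or the gripper's body presses on something with over 40 N, if the wrist force passes 120 N, or if a joint passes its speed limit or range.

## Robot

A 6-joint arm with a two-finger parallel gripper is mounted at the origin on the work surface. World frame = base frame: x ahead of the robot, y to its left, z up, the work surface at z = 0. Lengths are in m, angles in rad, forces in N, time in s.
With the tool pointing down it reaches from about 0.25 to 0.775 m from the base axis. Payload 4 kg.
Tool frame: the origin (TCP) lies at the centre of the arm's flange, where the gripper is bolted on; the fingertips stand 199 mm ahead of it and the grasp point (between the pads) lies 180 mm ahead of it (robot.tcp_to_tips is the z of the fingertips in the tool frame, in m); z points along the fingers, y is the line along which they close (so a half turn about z gives the same grasp; the last joint's range is limited). The gripper opens to 94 mm and grips with 3 to 60 N. Pads are 16 mm wide; open, the fingers measure 119 mm over their backs; the gripper's body (75 mm by 177 mm) begins 78 mm behind the grasp point.
Start: joints at [-1.418, 0.087, 1.371, -0, 1.684, -0.103], TCP at [0.139, -0.532, 0.405] pointing down, gripper open.
Joint ranges: [-3.1, 3.1], [-0.76, 2.03], [0.27, 2.55], [-1.08, 4.22], [0.17, 2.65], [-2.57, 2.57]. Speed limits (rad/s): [2.79, 2.79, 3.14, 3.14, 3.14, 3.14].

## Interface

Orientations are given as [roll, pitch, yaw] about the fixed x, y, z axes, in that order (R = Rz(yaw) Ry(pitch) Rx(roll)).
In Python, from bench import robot gives the robot as it stands.
- The arm moves only by the tool play_rows, never from a script. Its arguments are lists of equal length, an entry for each row: "translation": the shift along the tool's x, y, z scaled (see below), a list of three; "twist": the turn, a rotation vector about the tool's x, y, z scaled (see below), a list of three; "gripper": the opening, from -1 (shut) to 1 (fully open). A call has 1 to 8 rows; each row shifts and turns the commanded pose from where the row before left it, along the tool's axes as they then stand; what a row does not reach is not made up. The controller multiplies each number of a shift by 0.04 m and each number of a turn by 0.1 rad. A row lasts 1/10 s, in which the tool goes at most 50 mm and 8.59 degrees, less where a joint would pass 70% of its speed; a pose out of reach is approached as far as the arm can. A call with a number of a shift or a turn outside -1 to 1 is refused whole. A call with a gripper value outside its range is refused whole. The fingers move at their own pace and stop on an object; the grip force is fixed at half the most. Time passes only in rows, so rows that do not move let the fingers close. It gives the time, the measured TCP pose, the force, the opening and the grip force at its end, in the units of the state.
- robot.get_obs(): the state, without advancing time (a new reading comes with each control period).
- robot.snapshot(name): name is "scene" or "top"; returns the picture (420x560x3 uint8, red, green, blue); there is no depth.
- robot.camera_model(name): a dict with "camera_matrix" (3x3 intrinsics, pixels), "k1" (the pictures are not rectified: a ray, as slopes to the right and down, at radius r is drawn at 1 + k1 r^2 times it, then the intrinsics apply), "rvec" (rotation vector, rad) and "tvec" (3), from world to camera coordinates, as OpenCV has them. Camera axes: x right, y down, z forward; pixel columns grow to the right and rows downward; lengths in m; the calibration is good to about 2 mm. A picture is of the moment at which its call begins. camera_model takes no time and is no camera call.
- robot.close_job(): hands the job in; it is judged then, once.
Trained networks look in the newest picture that a camera, given by its name, has taken for a name from the list of things; names that differ only in an ending like _2 or _b are one class to them, and where a whole thing is asked for, a point or a joint stands for the part that bears it (a point fixed in the world has none). Each returns a list of dicts, best first, with "score" (0 to 1); they miss things now and then, are a little off and sometimes report something else, mostly with a low value. They report only what shows in the picture. A call takes as long as a camera call.
- robot.recognise(name, camera): "centre" ([x, y, z] in m, in world coordinates, good to about 4 mm: the middle of the surface that is visible of it).
- robot.spot_point(name, camera): "centre" ([x, y, z] in m, in world coordinates, good to about 4 mm: a listed point, or the origin of a listed thing).
The state is a dict: "time": time; "joint_positions": joint angles; "qvel": joint speeds; "joint_torque": joint torques, N m; "tool_pos": TCP position; "ee_rot": TCP orientation; "wrist_force": force on the tool from outside, world axes, zero at the start; "wrist_torque": the same for the moment, N m; "width": finger opening in m; "finger_force": force on a finger pad.
Only numpy, scipy, OpenCV 4.12 (cv2) and the standard library are available. Lean on these libraries where they do the work, as an engineer would, in place of code of your own. Each camera call takes 0.05 s, during which the arm holds its last target. There are 200 camera calls.

## Working session

There is one attempt and no reset: what is moved stays moved. The work goes in short steps, Python scripts to look and compute and a tool call to move; the robot and the scene stay as the last step left them, time stands still between calls to the robot, and variables do not carry over. Pictures are saved under pics/ and viewed, at most 10 in all, crops included, and the job is handed in when it is done.

Besides the shell and the picture viewer there is one more tool, called in YAML: its name, and indented under it one key for each argument. play_rows: Moves the arm, as the interface text tells. Its arguments: {"type":"object","properties":{"translation":{"type":"array","items":{"type":"array","items":{"type":"number","minimum":-1,"maximum":1}}},"twist":{"type":"array","items":{"type":"array","items":{"type":"number","minimum":-1,"maximum":1}}},"gripper":{"type":"array","items":{"type":"number"}}},"required":["translation","twist","gripper"]}

```bash
mkdir -p pics; ls
python3 - <<'E'
from bench import robot
import cv2,numpy as np
for c in ("scene","top"):
    im=robot.snapshot(c); cv2.imwrite(f"pics/{c}0.png",im[:,:,::-1])
    m=robot.camera_model(c); print(c,{k:np.round(v,4).tolist() for k,v in m.items()})
    for n in ("seat","stop_right","stop_left","stop_end","top_plate","block","hold_hinge","hold_tip","pliers","level","spool","plate4"):
        r=robot.spot_point(n,c); print(n,[(np.round(d["centre"],4).tolist(),round(d["score"],2)) for d in r[:2]])
o=robot.get_obs(); print({k:np.round(v,3).tolist() for k,v in o.items()}, robot.tcp_to_tips)
E
```

```text
pics
scene {'camera_matrix': [[533.7839, 0.0, 285.6264], [0.0, 533.7839, 216.6768], [0.0, 0.0, 1.0]], 'k1': -0.0969, 'rvec': [1.8261, 1.6114, -0.6977], 'tvec': [-0.1142, -0.2942, 1.709]}
seat [([0.5623, 0.0732, 0.0182], 0.78)]
stop_right [([0.5876, 0.0349, 0.0177], 0.64)]
stop_left [([0.6, 0.0958, 0.017], 0.93)]
stop_end [([0.5771, 0.1218, 0.0196], 0.59)]
top_plate [([0.4724, -0.2713, 0.0244], 0.71)]
block [([0.4802, -0.2678, -0.0021], 0.68)]
hold_hinge [([0.5897, 0.1637, 0.067], 0.95)]
hold_tip [([0.5901, 0.1622, 0.0663], 0.21)]
pliers [([0.7261, -0.2772, 0.0008], 0.88)]
level [([0.7552, 0.1648, -0.0013], 0.93), ([0.5917, 0.0346, 0.0198], 0.7)]
spool [([0.3464, 0.3734, -0.0027], 0.73)]
plate4 [([0.5468, 0.0627, 0.0412], 0.84), ([0.5509, 0.0587, 0.0154], 0.54)]
top {'camera_matrix': [[382.6908, 0.0, 282.3873], [0.0, 382.6908, 206.3053], [0.0, 0.0, 1.0]], 'k1': -0.0551, 'rvec': [2.1893, -2.1606, 0.1257], 'tvec': [0.0439, 0.5516, 0.9731]}
seat [([0.5641, 0.074, 0.0181], 0.77)]
stop_right [([0.5841, 0.0316, 0.0206], 0.59)]
stop_left [([0.6067, 0.0958, 0.0177], 0.86)]
stop_end [([0.577, 
[... 185 characters left out ...]
 0.1481], 0.65)]
pliers [([0.7316, -0.2717, 0.0031], 0.86), ([0.3465, 0.3795, -0.0012], 0.61)]
level [([0.4741, -0.2735, 0.0234], 0.42), ([0.5844, 0.0344, 0.0193], 0.24)]
spool [([0.344, 0.3748, -0.0001], 0.55), ([0.7302, -0.2734, -0.0001], 0.55)]
plate4 [([0.545, 0.0605, 0.0372], 0.64), ([0.5483, 0.0735, 0.0317], 0.48)]
{'time': 1.3, 'joint_positions': [-1.418, 0.087, 1.371, -0.0, 1.684, -0.103], 'qvel': [0.0, 0.001, -0.001, -0.0, -0.001, 0.001], 'joint_torque': [0.0, -34.004, -30.259, 0.072, 0.024, -0.0], 'tool_pos': [0.139, -0.532, 0.405], 'ee_rot': [3.141, 0.0, 0.256], 'wrist_force': [0.342, 0.5, -0.231], 'wrist_torque': [-0.003, 0.002, 0.005], 'finger_force': 0.0, 'width': 0.094} 0.1992
```

View pics/top0.png

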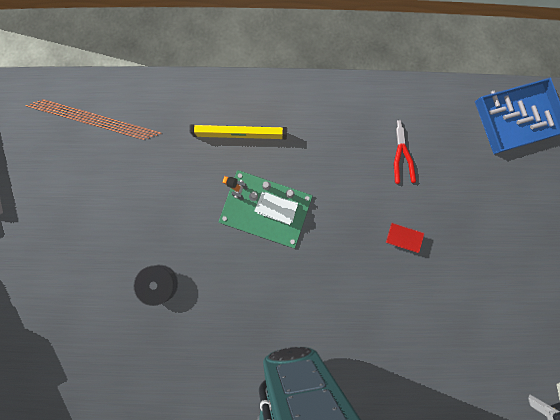

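View pics/scene0.png

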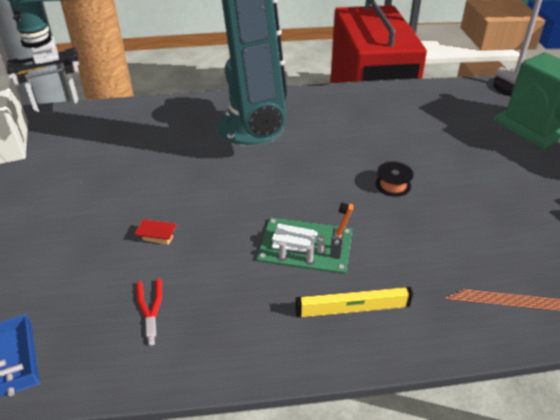

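```bash
cat > h.py <<'E'
import cv2,numpy as np
from bench import robot
def plane(c,px,z):
    m=robot.camera_model(c);K=np.array(m["camera_matrix"]);R=cv2.Rodrigues(np.array(m["rvec"]))[0];t=np.array(m["tvec"])
    p=cv2.undistortPoints(np.float64(px).reshape(-1,1,2),K,np.array([m["k1"],0,0,0.]))[:,0]
    d=np.c_[p,np.ones(len(p))]@R; o=-R.T@t
    return (o+d*((z-o[2])/d[:,2])[:,None])[:,:2]
def proj(c,P):
    m=robot.camera_model(c)
    # model: distortion direct on slopes, as OpenCV k1
    return cv2.projectPoints(np.float64(P).reshape(-1,1,3),np.array(m["rvec"]),np.array(m["tvec"]),np.array(m["camera_matrix"]),np.array([m["k1"],0,0,0.]))[0][:,0]
def rect(mask,c,z):
    cs=max(cv2.findContours(mask.astype(np.uint8),cv2.RETR_EXTERNAL,cv2.CHAIN_APPROX_NONE)[0],key=cv2.contourArea)[:,0]
    w=plane(c,cs,z); (cx,cy),(a,b),ang=cv2.minAreaRect((w*1000).astype(np.float32))
    if a>b: a,b,ang=b,a,ang+90
    ang=(np.radians(ang)+np.pi/2)%np.pi-np.pi/2
    return np.array([cx,cy])/1000,(a,b),ang,w
E
python3 - <<'E'
from h import *
for c in("top","scene"):
    im=cv2.imread(f"pics/{c}0.png");h=cv2.cvtColor(im,cv2.COLOR_BGR2HSV).astype(int);H,S,V=h[...,0],h[...,1],h[...,2]
    g=(H>60)&(H<85)&(S>90)&(V>50)
    g[:, :][np.indices(g.shape)[0]<150]=0
    if c=="scene": g[:, 370:]=0
    P=np.array([[-95,-92],[55,-92],[55,123],[-95,123]])/1000
    ctr,s,a,w=rect(g,c,.010); R=np.array([[np.cos(a),-np.sin(a)],[np.sin(a),np.cos(a)]])
    print(c,"base",ctr,s,a,"seat",ctr-R@[-.02,.0155])
    if c=="top":
        r=((H<6)|(H>174))&(S>150)&(V>90); r[:, :375]=0; r[:200]=0
    else:
        r=((H<6)|(H>174))&(S>150)&(V>90); r[:200]=0; r[260:]=0;r[:,250:]=0
    print("red",rect(r,c,.032)[:3])
E
```

```text
top base [0.54682025 0.09665074] (148.4532012939453, 213.5669403076172) -0.31537712892547276 seat [0.56102613 0.07571171]
red (array([ 0.4728761 , -0.26946277]), (53.04390335083008, 90.18143463134766), np.float64(-0.29278939498191114))
scene base [0.554302   0.09405341] (152.65533447265625, 213.65406799316406) -0.3179599957086854 seat [0.56845375 0.07307775]
red (array([ 0.4803537 , -0.27143134]), (57.295501708984375, 92.12960052490234), np.float64(-0.2857462660050327))
```

play_rows:
  translation:
    - [0.9, -0.38, 0.2]
    - [0.9, -0.38, 0.2]
    - [0.9, -0.38, 0.2]
    - [0.9, -0.38, 0.2]
    - [0.9, -0.38, 0.2]
    - [0.9, -0.38, 0.2]
    - [0.9, -0.38, 0.2]
    - [0.9, -0.38, 0.2]
  twist:
    - [0, 0, 0]
    - [0, 0, 0]
    - [0, 0, 0]
    - [0, 0, 0]
    - [0, 0, 0]
    - [0, 0, 0]
    - [0, 0, 0]
    - [0, 0, 0]
  gripper: [1, 1, 1, 1, 1, 1, 1, 1]

```text
time: 2.1
tool_pos: [0.3881, -0.3404, 0.3406]
ee_rot: [3.141, -0.0, 0.256]
wrist_force: [-0.8, -0.9, 0.1]
width: 0.0941
finger_force: 0.0
```

play_rows:
  translation:
    - [0, 0, 0]
    - [0, 0, 0]
    - [0, 0, 0]
    - [0, 0, 0]
    - [0, 0, 0]
    - [0, 0, 0]
    - [0, 0, 0]
    - [0, 0, 0]
  twist:
    - [0, 0, -1]
    - [0, 0, -1]
    - [0, 0, -1]
    - [0, 0, -1]
    - [0, 0, -1]
    - [0, 0, -1]
    - [0, 0, -1]
    - [0, 0, -1]
  gripper: [1, 1, 1, 1, 1, 1, 1, 1]

```text
time: 2.9
tool_pos: [0.387, -0.3416, 0.3407]
ee_rot: [3.142, 0.0, 1.06]
wrist_force: [0.9, 0.2, -0.2]
width: 0.094
finger_force: 0.0
```

```bash
cat >> h.py <<'E'
def to(p,yaw,tips=None):
    "needed total shift in row units (tool axes as they stand) and twist units"
    o=robot.get_obs(); R=cv2.Rodrigues(np.zeros(3))[0]
    from scipy.spatial.transform import Rotation as Q
    q=Q.from_euler('xyz',o["ee_rot"]); t=Q.from_euler('xyz',[np.pi,0,yaw])
    d=np.array([p[0],p[1],p[2]+robot.tcp_to_tips])-o["tool_pos"]
    print("shift",np.round(q.inv().apply(d)/.04,3),"twist",np.round((q.inv()*t).as_rotvec()/.1,3),"shift after turn",np.round(t.inv().apply(d)/.04,3),
      "t",round(o["time"],2),"F",np.round(o["wrist_force"],1),"w",round(float(o["width"]),4))
SEAT=np.array([.5635,.074]);YAW=-.317
def jig(x,y):
    return SEAT+np.array([[np.cos(YAW),-np.sin(YAW)],[np.sin(YAW),np.cos(YAW)]])@np.array([x,y])/1000
E
python3 -c "
from h import *
to([.4745,-.270,.06],1.278)"
```

```text
shift [2.631 1.032 2.037] twist [ 1.00e-03  1.00e-03 -2.18e+00] shift after turn [2.345 1.577 2.038] t 2.9 F [ 0.9  0.2 -0.2] w 0.094
```

play_rows:
  translation:
    - [0, 0, 0]
    - [0, 0, 0]
    - [0.78, 0.526, 0.68]
    - [0.78, 0.526, 0.68]
    - [0.785, 0.526, 0.68]
    - [0, 0, 0]
  twist:
    - [0, 0, -1]
    - [0, 0, -1]
    - [0, 0, -0.18]
    - [0, 0, 0]
    - [0, 0, 0]
    - [0, 0, 0]
  gripper: [1, 1, 1, 1, 1, 1]

```text
time: 3.5
tool_pos: [0.4763, -0.2676, 0.2544]
ee_rot: [-3.134, -0.004, 1.278]
wrist_force: [-1.0, 0.1, -0.5]
width: 0.094
finger_force: 0.0
```

```bash
python3 -c "
from h import *
im=robot.snapshot('top');h=cv2.cvtColor(im,cv2.COLOR_RGB2BGR);cv2.imwrite('pics/t1.png',cv2.resize(h[180:300,340:500],None,fx=5,fy=5)[:600])
for c in('scene','top'): print([np.round(d['centre'],4) for d in robot.recognise('top_plate',c)[:1]])
to([.4745,-.270,.025],1.278)"
```

```text
[array([ 0.4754, -0.2701,  0.032 ])]
[array([ 0.4789, -0.2571,  0.0317])]
shift [ 0.024 -0.027  0.885] twist [ 0.003  0.009 -0.037] shift after turn [ 0.024 -0.027  0.885] t 3.65 F [ 0.8 -0.6 -0.3] w 0.0938
```

View pics/t1.png

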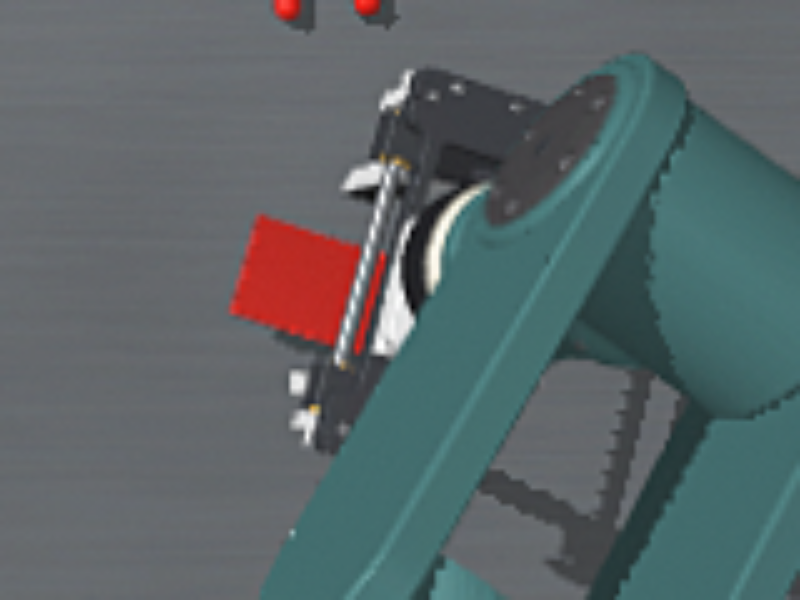

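The crop shows the fingers at (345,180) and (298,382), on either side of the red plate. I'll go down and grip.

play_rows:
  translation:
    - [0.02, -0.02, 0.45]
    - [0, 0, 0.45]
    - [0, 0, 0]
    - [0, 0, 0]
    - [0, 0, 0]
    - [0, 0, 0]
    - [0, 0, 0]
    - [0, 0, 0]
  twist:
    - [0, 0, 0]
    - [0, 0, 0]
    - [0, 0, 0]
    - [0, 0, 0]
    - [0, 0, 0]
    - [0, 0, 0]
    - [0, 0, 0]
    - [0, 0, 0]
  gripper: [1, 1, 1, -1, -1, -1, -1, -1]

```text
time: 4.45
tool_pos: [0.4748, -0.27, 0.2236]
ee_rot: [3.141, 0.0, 1.274]
wrist_force: [-0.7, -0.5, -0.5]
width: 0.0574
finger_force: 0.0
```

play_rows:
  translation:
    - [0, 0, 0]
    - [0, 0, 0]
    - [0, 0, 0]
    - [0, 0, -0.8]
    - [0, 0, -0.8]
    - [0, 0, -0.8]
  twist:
    - [0, 0, 0]
    - [0, 0, 0]
    - [0, 0, 0]
    - [0, 0, 0]
    - [0, 0, 0]
    - [0, 0, 0]
  gripper: [-1, -1, -1, -1, -1, -1]

```text
time: 5.05
tool_pos: [0.4745, -0.2697, 0.3193]
ee_rot: [-3.14, -0.001, 1.274]
wrist_force: [0.3, 0.1, -0.7]
width: 0.0534
finger_force: 30.0
```

```bash
python3 -c "
from h import *
to([*jig(-9,-11),.10],YAW+np.pi/2)"
```

```text
shift [ 8.597 -0.617  0.509] twist [-0.017 -0.006  0.201] shift after turn [ 8.583 -0.79   0.503] t 5.05 F [ 0.3  0.1 -0.7] w 0.0534
```

play_rows:
  translation:
    - [0.5, -0.05, 0]
    - [0.8, -0.06, 0]
    - [0.9, -0.06, 0]
    - [0.95, -0.07, 0]
    - [0.95, -0.07, 0]
    - [0.95, -0.07, 0]
    - [0.95, -0.07, 0]
    - [0.9, -0.06, 0]
  twist:
    - [0, 0, 0.2]
    - [0, 0, 0]
    - [0, 0, 0]
    - [0, 0, 0]
    - [0, 0, 0]
    - [0, 0, 0]
    - [0, 0, 0]
    - [0, 0, 0]
  gripper: [-1, -1, -1, -1, -1, -1, -1, -1]

```text
time: 5.85
tool_pos: [0.541, 0.0005, 0.3186]
ee_rot: [-3.141, 0.0, 1.254]
wrist_force: [0.3, -0.3, -1.5]
width: 0.0537
finger_force: 30.0
```

play_rows:
  translation:
    - [0.8, -0.1, 0]
    - [0.5, -0.07, 0.2]
    - [0.38, -0.05, 0.3]
    - [0, 0, 0]
  twist:
    - [0, 0, 0]
    - [0, 0, 0]
    - [0, 0, 0]
    - [0, 0, 0]
  gripper: [-1, -1, -1, -1]

```text
time: 6.25
tool_pos: [0.5529, 0.0668, 0.2961]
ee_rot: [-3.136, 0.002, 1.256]
wrist_force: [-0.9, -0.6, -1.6]
width: 0.0536
finger_force: 30.0
```

```bash
python3 -c "
from h import *
im=robot.snapshot('scene');h=cv2.cvtColor(im,cv2.COLOR_RGB2BGR);cv2.imwrite('pics/s2.png',cv2.resize(h[170:290,220:380],None,fx=5,fy=5))
to([*jig(-9,-11),.045],YAW+np.pi/2)
for c in ('top','scene'):
  for n in ('stop_left','stop_right','stop_end'):
    print(c,n,[(np.round(d['centre'],4),round(d['score'],2)) for d in robot.spot_point(n,c)[:1]])
print(jig(35,33),jig(35,-33),jig(0,53))
"
```

```text
shift [ 0.006 -0.038  1.322] twist [-0.035  0.019  0.013] shift after turn [ 0.003 -0.042  1.322] t 6.3 F [ 0.2 -0.5 -0.3] w 0.0539
top stop_left [(array([0.6073, 0.0922, 0.0189]), 0.65)]
top stop_right [(array([0.5842, 0.0339, 0.0194]), 0.79)]
top stop_end [(array([0.5778, 0.1264, 0.0135]), 0.63)]
scene stop_left [(array([0.6038, 0.0959, 0.016 ]), 0.83)]
scene stop_right [(array([0.5882, 0.0344, 0.0199]), 0.82)]
scene stop_end [(array([0.578 , 0.125 , 0.0228]), 0.72)]
[0.6070428  0.09444566] [0.58646944 0.03173412] [0.58002102 0.12435927]
```

View pics/s2.png

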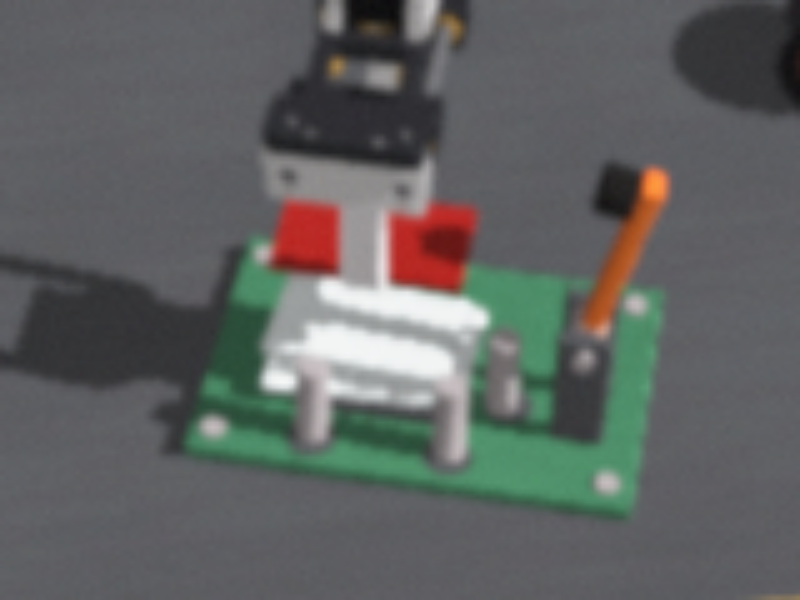

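The scene shows the red plate held over the pile, and the finger lines up with the gap between the posts. I'll lower it and release.

play_rows:
  translation:
    - [0, -0.04, 0.5]
    - [0, 0, 0.5]
    - [0, 0, 0.3]
    - [0, 0, 0.07]
    - [0, 0, 0]
    - [0, 0, 0]
  twist:
    - [0, 0, 0]
    - [0, 0, 0]
    - [0, 0, 0]
    - [0, 0, 0]
    - [0, 0, 0]
    - [0, 0, 0]
  gripper: [-1, -1, -1, -1, -1, -1]

```text
time: 7.2
tool_pos: [0.5525, 0.0658, 0.2454]
ee_rot: [3.14, -0.001, 1.254]
wrist_force: [-0.1, 0.5, -0.0]
width: 0.0532
finger_force: 30.0
```

play_rows:
  translation:
    - [0, 0, 0.05]
    - [0, 0, 0.03]
    - [0, 0, 0]
    - [0, 0, 0]
  twist:
    - [0, 0, 0]
    - [0, 0, 0]
    - [0, 0, 0]
    - [0, 0, 0]
  gripper: [-1, -1, -1, -1]

```text
time: 7.6
tool_pos: [0.5522, 0.0659, 0.2415]
ee_rot: [3.141, -0.0, 1.254]
wrist_force: [0.3, 0.9, -0.4]
width: 0.0535
finger_force: 30.5
```

play_rows:
  translation:
    - [0, 0, 0.03]
    - [0, 0, 0]
    - [0, 0, 0]
    - [0, 0, 0]
    - [0, 0, 0]
    - [0, 0, -0.3]
    - [0, 0, -0.8]
    - [0, 0, -0.8]
  twist:
    - [0, 0, 0]
    - [0, 0, 0]
    - [0, 0, 0]
    - [0, 0, 0]
    - [0, 0, 0]
    - [0, 0, 0]
    - [0, 0, 0]
    - [0, 0, 0]
  gripper: [-1, -1, 0.2, 0.2, 0.2, 0.2, 0.2, 0.2]

```text
time: 8.4
tool_pos: [0.5517, 0.0658, 0.3159]
ee_rot: [-3.139, 0.001, 1.254]
wrist_force: [0.7, -0.2, -0.4]
width: 0.0564
finger_force: 0.0
```

```bash
python3 -c "
from h import *
for c in('scene','top'):
  im=robot.snapshot(c);h=cv2.cvtColor(im,cv2.COLOR_RGB2BGR)
  print([np.round(d['centre'],4) for d in robot.spot_point('top_plate',c)[:1]])
  if c=='scene': cv2.imwrite('pics/s3.png',cv2.resize(h[170:290,220:380],None,fx=5,fy=5))
  H,S,V=cv2.split(cv2.cvtColor(h,cv2.COLOR_BGR2HSV).astype(int).astype(np.int16)) if 0 else [x.astype(int) for x in cv2.split(cv2.cvtColor(h,cv2.COLOR_BGR2HSV))]
  print(robot.get_obs()['width'])
  to([*jig(-75,0),.08],YAW)
print(jig(-9,-11))"
```

```text
[array([0.5507, 0.0627, 0.0444])]
0.056269582301592236
shift [ 0.269 -1.707  1.05 ] twist [ 0.054 -0.106 15.708] shift after turn [-1.696 -0.273  1.066] t 8.5 F [ 0.5 -1.   1.1] w 0.0563
[array([0.5524, 0.065 , 0.0403])]
0.056179810401098575
shift [ 0.282 -1.67   0.935] twist [ 1.2000e-02 -1.8000e-02  1.5708e+01] shift after turn [-1.668 -0.283  0.938] t 8.6 F [-0.4  0.5 -0.5] w 0.0562
[0.55151953 0.06635353]
```

View pics/s3.png

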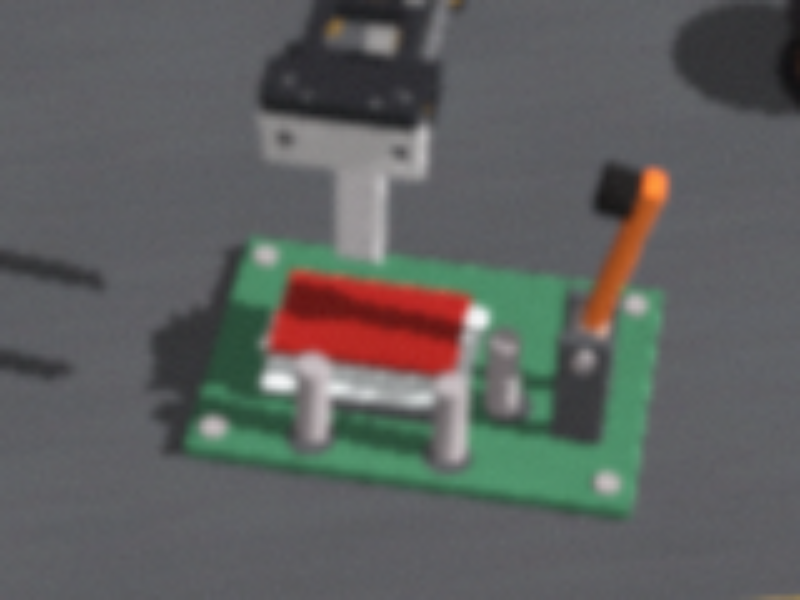

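The red plate lies on the pile. Next is the push towards +y: back off to the -y side and go down.

play_rows:
  translation:
    - [-0.9, 0.04, 0]
    - [-0.92, 0.04, 0.3]
    - [0, 0, 0.8]
    - [0, 0, 0.8]
    - [0, 0, 0.4]
    - [0, 0, 0]
    - [0, 0, 0]
  twist:
    - [0, 0, 0]
    - [0, 0, 0]
    - [0, 0, 0]
    - [0, 0, 0]
    - [0, 0, 0]
    - [0, 0, 0]
    - [0, 0, 0]
  gripper: [-0.57, -0.57, -0.57, -0.57, -0.57, -0.57, -0.57]

```text
time: 9.3
tool_pos: [0.532, -0.0043, 0.2227]
ee_rot: [-3.139, 0.001, 1.254]
wrist_force: [-0.6, 0.9, 0.4]
width: 0.0201
finger_force: 0.0
```

```bash
python3 -c "
from h import *
to([*jig(-7,-80),.014],YAW+np.pi/2)"
```

```text
shift [ 0.105 -0.036  0.238] twist [-0.026  0.007  0.   ] shift after turn [ 0.105 -0.036  0.238] t 9.3 F [-0.6  0.9  0.4] w 0.0201
```

play_rows:
  translation:
    - [0, -0.03, 0.23]
    - [0, 0, 0]
    - [0.1, 0, 0]
    - [0.1, 0, 0]
    - [0.1, 0, 0]
    - [0.1, 0, 0]
    - [0.1, 0, 0]
    - [0.1, 0, 0]
  twist:
    - [0, 0, 0]
    - [0, 0, 0]
    - [0, 0, 0]
    - [0, 0, 0]
    - [0, 0, 0]
    - [0, 0, 0]
    - [0, 0, 0]
    - [0, 0, 0]
  gripper: [-0.57, -0.57, -0.57, -0.57, -0.57, -0.57, -0.57, -0.57]

```text
time: 10.1
tool_pos: [0.5388, 0.0189, 0.2148]
ee_rot: [3.142, 0.001, 1.254]
wrist_force: [-1.4, -2.9, 0.7]
width: 0.02
finger_force: 1.2
```

```bash
python3 -c "
from h import *
to([*jig(-7,-53),.014],YAW+np.pi/2)"
```

```text
shift [ 0.176 -0.017  0.039] twist [0.001 0.013 0.002] shift after turn [ 0.176 -0.017  0.04 ] t 10.1 F [-1.4 -2.9  0.7] w 0.02
```

play_rows:
  translation:
    - [0.05, 0, 0.02]
    - [0.05, 0, 0]
    - [0.03, 0, 0]
    - [0.02, 0, 0]
    - [0, 0, 0]
  twist:
    - [0, 0, 0]
    - [0, 0, 0]
    - [0, 0, 0]
    - [0, 0, 0]
    - [0, 0, 0]
  gripper: [-0.57, -0.57, -0.57, -0.57, -0.57]

```text
time: 10.6
tool_pos: [0.5405, 0.0241, 0.2138]
ee_rot: [-3.142, 0.002, 1.254]
wrist_force: [-1.4, -4.6, 1.7]
width: 0.0205
finger_force: 2.5
```

play_rows:
  translation:
    - [0.03, 0, 0]
    - [0, 0, 0]
  twist:
    - [0, 0, 0]
    - [0, 0, 0]
  gripper: [-0.57, -0.57]

```text
time: 10.8
tool_pos: [0.5407, 0.0246, 0.2138]
ee_rot: [-3.142, 0.003, 1.253]
wrist_force: [-1.6, -6.7, 2.2]
width: 0.0204
finger_force: 3.7
```

play_rows:
  translation:
    - [0.03, 0, 0]
    - [0, 0, 0]
  twist:
    - [0, 0, 0]
    - [0, 0, 0]
  gripper: [-0.57, -0.57]

```text
time: 11.0
tool_pos: [0.541, 0.0251, 0.2138]
ee_rot: [-3.141, 0.006, 1.253]
wrist_force: [-2.6, -9.8, 2.5]
width: 0.0202
finger_force: 4.9
```

play_rows:
  translation:
    - [0.05, 0, 0]
    - [0, 0, 0]
    - [-0.4, 0, 0]
    - [-0.3, 0, -0.5]
    - [0, -0.5, -0.8]
    - [0.5, -0.9, -0.5]
    - [0.9, -0.4, 0]
    - [0.9, 0, 0]
  twist:
    - [0, 0, 0]
    - [0, 0, 0]
    - [0, 0, 0]
    - [0, 0, 0]
    - [0, 0, 0]
    - [0, 0, 0]
    - [0, 0, 0]
    - [0, 0, 0]
  gripper: [-0.57, -0.57, -0.57, -0.57, -0.3, -0.3, -0.3, -0.3]

```text
time: 11.8
tool_pos: [0.4922, 0.1135, 0.2873]
ee_rot: [3.14, -0.004, 1.253]
wrist_force: [0.2, -1.2, -1.2]
width: 0.033
finger_force: 0.0
```

play_rows:
  translation:
    - [0, 0, 0]
    - [0, 0, 0]
    - [0, 0, 0]
    - [0, 0, 0]
    - [0, 0, 0]
    - [0, 0, 0]
    - [0, 0, 0]
    - [0, 0, 0]
  twist:
    - [0, 0, 1]
    - [0, 0, 1]
    - [0, 0, 1]
    - [0, 0, 1]
    - [0, 0, 1]
    - [0, 0, 1]
    - [0, 0, 1]
    - [0, 0, 1]
  gripper: [-0.3, -0.3, -0.3, -0.3, -0.3, -0.3, -0.3, -0.3]

```text
time: 12.6
tool_pos: [0.4934, 0.1124, 0.2857]
ee_rot: [-3.139, -0.001, 0.45]
wrist_force: [0.3, -0.1, -0.3]
width: 0.0332
finger_force: 0.0
```

play_rows:
  translation:
    - [0, 0, 0]
    - [0, 0, 0]
    - [0, 0, 0]
    - [0, 0, 0]
    - [0, 0, 0]
    - [0, 0, 0]
    - [0, 0, 0]
    - [0, 0, 0]
  twist:
    - [0, 0, 1]
    - [0, 0, 1]
    - [0, 0, 1]
    - [0, 0, 1]
    - [0, 0, 1]
    - [0, 0, 1]
    - [0, 0, 1]
    - [0, 0, 0.7]
  gripper: [-0.3, -0.3, -0.3, -0.3, -0.3, -0.3, -0.3, -0.3]

```text
time: 13.4
tool_pos: [0.4934, 0.1124, 0.2857]
ee_rot: [-3.139, 0.001, -0.319]
wrist_force: [-0.5, 0.6, 0.2]
width: 0.0329
finger_force: 0.0
```

```bash
python3 -c "
from h import *
im=robot.snapshot('scene');h=cv2.cvtColor(im,cv2.COLOR_RGB2BGR);cv2.imwrite('pics/s4.png',cv2.resize(h[170:290,220:380],None,fx=5,fy=5))
to([*jig(-60,0),.014],YAW)"
```

```text
shift [0.468 0.369 1.811] twist [-0.025  0.007 -0.037] shift after turn [0.465 0.366 1.812] t 13.45 F [-0.8  1.1 -0. ] w 0.0329
```

View pics/s4.png

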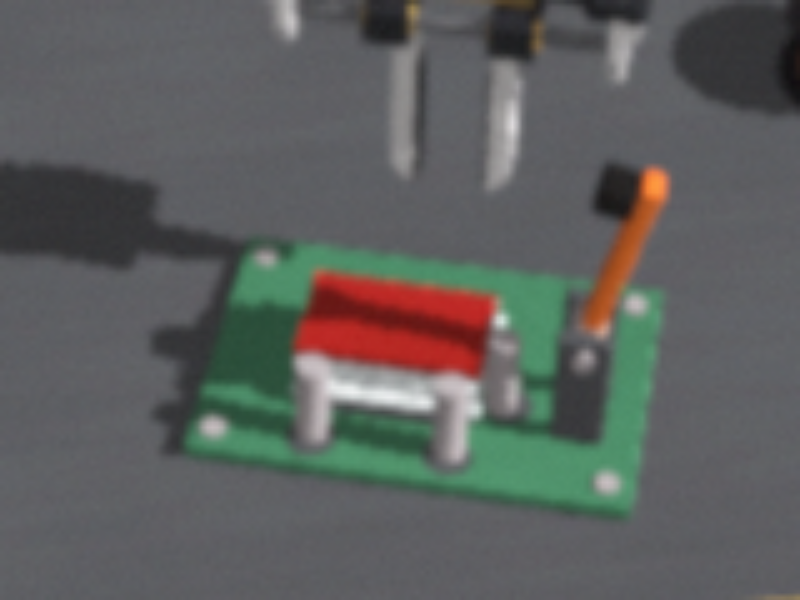

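Fingers are clear, the plates have moved up to the end post, and the arm is still open. The push towards +x is centred at y = -10 so that the gripper's body stays clear of the pad.

play_rows:
  translation:
    - [0.2, 0.62, 0.5]
    - [0, 0, 0.7]
    - [0, 0, 0.6]
    - [0, 0, 0]
    - [0.1, 0, 0]
    - [0.1, 0, 0]
    - [0.1, 0, 0]
    - [0.1, 0, 0]
  twist:
    - [0, 0, -0.03]
    - [0, 0, 0]
    - [0, 0, 0]
    - [0, 0, 0]
    - [0, 0, 0]
    - [0, 0, 0]
    - [0, 0, 0]
    - [0, 0, 0]
  gripper: [-0.3, -0.3, -0.3, -0.3, -0.3, -0.3, -0.3, -0.3]

```text
time: 14.25
tool_pos: [0.5092, 0.081, 0.2147]
ee_rot: [-3.141, -0.001, -0.313]
wrist_force: [-0.5, 0.7, 0.4]
width: 0.0328
finger_force: 0.3
```

```bash
python3 -c "
from h import *
to([*jig(-35,-10),.014],YAW)"
```

```text
shift [ 0.469 -0.004  0.037] twist [-0.005 -0.011  0.04 ] shift after turn [ 0.469 -0.006  0.037] t 14.25 F [-0.5  0.7  0.4] w 0.0328
```

play_rows:
  translation:
    - [0.08, 0, 0.03]
    - [0.08, 0, 0]
    - [0.08, 0, 0]
    - [0.06, 0, 0]
    - [0.06, 0, 0]
    - [0.05, 0, 0]
    - [0.04, 0, 0]
    - [0, 0, 0]
  twist:
    - [0, 0, 0.04]
    - [0, 0, 0]
    - [0, 0, 0]
    - [0, 0, 0]
    - [0, 0, 0]
    - [0, 0, 0]
    - [0, 0, 0]
    - [0, 0, 0]
  gripper: [-0.3, -0.3, -0.3, -0.3, -0.3, -0.3, -0.3, -0.3]

```text
time: 15.05
tool_pos: [0.5248, 0.0757, 0.2123]
ee_rot: [3.141, 0.004, -0.317]
wrist_force: [-6.4, 1.6, 2.4]
width: 0.0329
finger_force: 3.0
```

play_rows:
  translation:
    - [0.04, 0, 0]
    - [0, 0, 0]
  twist:
    - [0, 0, 0]
    - [0, 0, 0]
  gripper: [-0.3, -0.3]

```text
time: 15.25
tool_pos: [0.5255, 0.0756, 0.2121]
ee_rot: [3.141, 0.008, -0.317]
wrist_force: [-9.4, 2.3, 5.0]
width: 0.0325
finger_force: 4.8
```

play_rows:
  translation:
    - [0.04, 0, 0]
    - [0, 0, 0]
  twist:
    - [0, 0, 0]
    - [0, 0, 0]
  gripper: [-0.3, -0.3]

```text
time: 15.45
tool_pos: [0.5261, 0.0755, 0.2119]
ee_rot: [3.14, 0.011, -0.317]
wrist_force: [-13.1, 3.1, 8.0]
width: 0.0331
finger_force: 6.7
```

play_rows:
  translation:
    - [0.03, 0, 0]
    - [-0.3, 0, 0]
    - [-0.3, 0, 0]
    - [0, 0, -0.7]
    - [0, 0.4, -0.7]
    - [0.5, 0.7, -0.4]
    - [0.5, 0.7, 0]
    - [0.4, 0.1, 0]
  twist:
    - [0, 0, 0]
    - [0, 0, 0]
    - [0, 0, 0]
    - [0, 0, 0]
    - [0, 0, 0]
    - [0, 0, 0]
    - [0, 0, 0]
    - [0, 0, 0]
  gripper: [-0.3, -0.3, -0.3, -0.3, -0.57, -0.57, -0.57, -0.57]

```text
time: 16.25
tool_pos: [0.5368, -0.0105, 0.2864]
ee_rot: [3.141, -0.005, -0.32]
wrist_force: [-0.4, 0.0, -0.8]
width: 0.02
finger_force: 0.0
```

play_rows:
  translation:
    - [0, 0, 0]
    - [0, 0, 0]
    - [0, 0, 0]
    - [0, 0, 0]
    - [0, 0, 0]
    - [0, 0, 0]
    - [0, 0, 0]
    - [0, 0, 0]
  twist:
    - [0, 0, -1]
    - [0, 0, -1]
    - [0, 0, -1]
    - [0, 0, -1]
    - [0, 0, -1]
    - [0, 0, -1]
    - [0, 0, -1]
    - [0, 0, -1]
  gripper: [-0.57, -0.57, -0.57, -0.57, -0.57, -0.57, -0.57, -0.57]

```text
time: 17.05
tool_pos: [0.5365, -0.0081, 0.285]
ee_rot: [3.14, -0.002, 0.487]
wrist_force: [0.9, -0.8, 0.7]
width: 0.0199
finger_force: 0.0
```

play_rows:
  translation:
    - [0, 0, 0]
    - [0, 0, 0]
    - [0, 0, 0]
    - [0, 0, 0]
    - [0, 0, 0]
    - [0, 0, 0]
    - [0, 0, 0]
    - [0, 0, 0]
  twist:
    - [0, 0, -1]
    - [0, 0, -1]
    - [0, 0, -1]
    - [0, 0, -1]
    - [0, 0, -1]
    - [0, 0, -1]
    - [0, 0, -1]
    - [0, 0, -0.7]
  gripper: [-0.57, -0.57, -0.57, -0.57, -0.57, -0.57, -0.57, -0.57]

```text
time: 17.85
tool_pos: [0.5365, -0.0081, 0.285]
ee_rot: [3.139, -0.0, 1.256]
wrist_force: [-0.1, -1.1, 0.4]
width: 0.02
finger_force: 0.0
```

```bash
python3 -c "
from h import *
im=robot.snapshot('scene');h=cv2.cvtColor(im,cv2.COLOR_RGB2BGR);cv2.imwrite('pics/s5.png',cv2.resize(h[190:290,240:373],None,fx=6,fy=6,interpolation=cv2.INTER_CUBIC))
print(robot.spot_point('top_plate','scene')[:1],SEAT)
to([*jig(0,-75),.014],YAW+np.pi/2)"
```

```text
[{'centre': [0.5602, 0.0746, 0.0422], 'score': 0.9}] [0.5635 0.074 ]
shift [ 0.285 -0.003  1.794] twist [ 0.019 -0.    -0.011] shift after turn [2.850e-01 1.000e-03 1.794e+00] t 17.95 F [-0.8 -0.2  0.5] w 0.0203
```

View pics/s5.png

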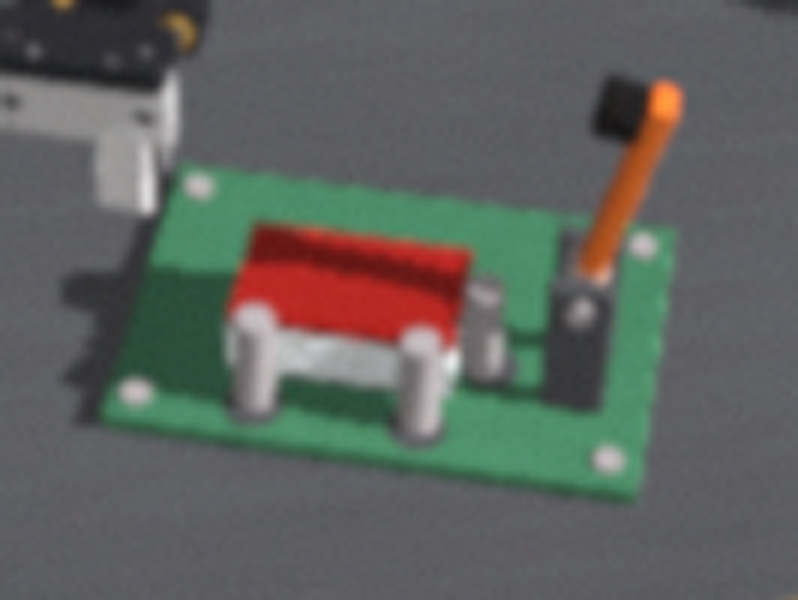

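The pile now looks square against both long-side posts. A second tap towards +y follows.

play_rows:
  translation:
    - [0.28, 0, 0.6]
    - [0, 0, 0.7]
    - [0, 0, 0.49]
    - [0, 0, 0]
    - [0.12, 0, 0]
    - [0.12, 0, 0]
    - [0.1, 0, 0]
    - [0.08, 0, 0]
  twist:
    - [0, 0, 0]
    - [0, 0, 0]
    - [0, 0, 0]
    - [0, 0, 0]
    - [0, 0, 0]
    - [0, 0, 0]
    - [0, 0, 0]
    - [0, 0, 0]
  gripper: [-0.57, -0.57, -0.57, -0.57, -0.57, -0.57, -0.57, -0.57]

```text
time: 18.75
tool_pos: [0.5457, 0.019, 0.2137]
ee_rot: [3.14, -0.0, 1.253]
wrist_force: [0.6, -0.3, -0.1]
width: 0.0202
finger_force: 0.0
```

play_rows:
  translation:
    - [0.05, 0, 0]
    - [0.03, 0, 0]
    - [0.03, 0, 0]
    - [0, 0, 0]
  twist:
    - [0, 0, 0]
    - [0, 0, 0]
    - [0, 0, 0]
    - [0, 0, 0]
  gripper: [-0.57, -0.57, -0.57, -0.57]

```text
time: 19.15
tool_pos: [0.5467, 0.0225, 0.2131]
ee_rot: [-3.142, 0.001, 1.253]
wrist_force: [-0.6, -0.7, 0.3]
width: 0.02
finger_force: 0.5
```

play_rows:
  translation:
    - [0.03, 0, 0]
    - [0.03, 0, 0]
    - [0, 0, 0]
  twist:
    - [0, 0, 0]
    - [0, 0, 0]
    - [0, 0, 0]
  gripper: [-0.57, -0.57, -0.57]

```text
time: 19.45
tool_pos: [0.5472, 0.0237, 0.2131]
ee_rot: [-3.141, 0.004, 1.253]
wrist_force: [-3.1, -6.7, 2.5]
width: 0.0202
finger_force: 3.3
```

play_rows:
  translation:
    - [0.04, 0, 0]
    - [0.04, 0, 0]
    - [0, 0, 0]
    - [-0.5, 0, 0]
    - [-0.2, -0.5, -0.7]
    - [0, -0.9, -0.8]
    - [0.9, -0.5, -0.5]
    - [0.7, 0, 0]
  twist:
    - [0, 0, 0]
    - [0, 0, 0]
    - [0, 0, 0]
    - [0, 0, 0]
    - [0, 0, 0]
    - [0, 0, 0]
    - [0, 0, 0]
    - [0, 0, 0]
  gripper: [-0.57, -0.57, -0.57, -0.57, -0.57, -0.3, -0.3, -0.3]

```text
time: 20.25
tool_pos: [0.4869, 0.0873, 0.2973]
ee_rot: [3.135, -0.005, 1.252]
wrist_force: [0.9, -0.2, 0.3]
width: 0.0331
finger_force: 0.0
```

play_rows:
  translation:
    - [0, 0, 0]
    - [0, 0, 0]
    - [0, 0, 0]
    - [0, 0, 0]
    - [0, 0, 0]
    - [0, 0, 0]
    - [0, 0, 0]
    - [0, 0, 0]
  twist:
    - [0, 0, 1]
    - [0, 0, 1]
    - [0, 0, 1]
    - [0, 0, 1]
    - [0, 0, 1]
    - [0, 0, 1]
    - [0, 0, 1]
    - [0, 0, 1]
  gripper: [-0.3, -0.3, -0.3, -0.3, -0.3, -0.3, -0.3, -0.3]

```text
time: 21.05
tool_pos: [0.4876, 0.0862, 0.293]
ee_rot: [-3.141, -0.001, 0.449]
wrist_force: [-0.3, 0.1, 0.1]
width: 0.033
finger_force: 0.0
```

play_rows:
  translation:
    - [0, 0, 0]
    - [0, 0, 0]
    - [0, 0, 0]
    - [0, 0, 0]
    - [0, 0, 0]
    - [0, 0, 0]
    - [0, 0, 0]
    - [0, 0, 0]
  twist:
    - [0, 0, 1]
    - [0, 0, 1]
    - [0, 0, 1]
    - [0, 0, 1]
    - [0, 0, 1]
    - [0, 0, 1]
    - [0, 0, 1]
    - [0, 0, 0.7]
  gripper: [-0.3, -0.3, -0.3, -0.3, -0.3, -0.3, -0.3, -0.3]

```text
time: 21.85
tool_pos: [0.4876, 0.0862, 0.293]
ee_rot: [-3.14, 0.0, -0.321]
wrist_force: [-0.1, 0.2, 0.6]
width: 0.0329
finger_force: 0.0
```

```bash
python3 -c "
from h import *
to([*jig(-60,-10),.014],YAW)"
```

```text
shift [ 0.399 -0.05   1.995] twist [-0.013  0.001 -0.036] shift after turn [ 0.399 -0.051  1.995] t 21.85 F [-0.1  0.2  0.6] w 0.0329
```

play_rows:
  translation:
    - [0.3, -0.05, 0.7]
    - [0.1, 0, 0.8]
    - [0, 0, 0.46]
    - [0, 0, 0]
    - [0.15, 0, 0]
    - [0.15, 0, 0]
    - [0.1, 0, 0]
    - [0.05, 0, 0]
  twist:
    - [0, 0, -0.04]
    - [0, 0, 0]
    - [0, 0, 0]
    - [0, 0, 0]
    - [0, 0, 0]
    - [0, 0, 0]
    - [0, 0, 0]
    - [0, 0, 0]
  gripper: [-0.3, -0.3, -0.3, -0.3, -0.3, -0.3, -0.3, -0.3]

```text
time: 22.65
tool_pos: [0.5215, 0.0771, 0.2159]
ee_rot: [-3.141, -0.002, -0.314]
wrist_force: [-0.1, -0.1, -0.3]
width: 0.0329
finger_force: 0.0
```

play_rows:
  translation:
    - [0.05, 0, 0]
    - [0.04, 0, 0]
    - [0.03, 0, 0]
    - [0.03, 0, 0]
    - [0, 0, 0]
  twist:
    - [0, 0, 0]
    - [0, 0, 0]
    - [0, 0, 0]
    - [0, 0, 0]
    - [0, 0, 0]
  gripper: [-0.3, -0.3, -0.3, -0.3, -0.3]

```text
time: 23.15
tool_pos: [0.525, 0.0759, 0.2141]
ee_rot: [3.141, 0.005, -0.313]
wrist_force: [-5.1, 1.6, 2.9]
width: 0.033
finger_force: 2.9
```

play_rows:
  translation:
    - [0.03, 0, 0]
    - [0.03, 0, 0]
    - [0, 0, 0]
  twist:
    - [0, 0, 0]
    - [0, 0, 0]
    - [0, 0, 0]
  gripper: [-0.3, -0.3, -0.3]

```text
time: 23.45
tool_pos: [0.526, 0.0756, 0.2137]
ee_rot: [3.141, 0.011, -0.313]
wrist_force: [-10.8, 3.9, 5.6]
width: 0.0327
finger_force: 5.6
```

play_rows:
  translation:
    - [-0.3, 0, 0]
    - [-0.4, 0, 0]
    - [0, 0, -0.9]
    - [0, 0, -0.9]
    - [0, -0.3, -0.9]
    - [0, -0.6, -0.9]
    - [0, -0.9, -0.9]
    - [0, -0.9, 0]
  twist:
    - [0, 0, 0]
    - [0, 0, 0]
    - [0, 0, 0]
    - [0, 0, 0]
    - [0, 0, 0]
    - [0, 0, 0]
    - [0, 0, 0]
    - [0, 0, 0]
  gripper: [-0.3, -0.3, -1, -1, -1, -1, -1, -1]

```text
time: 24.25
tool_pos: [0.5357, 0.1864, 0.4015]
ee_rot: [-3.135, -0.013, -0.314]
wrist_force: [1.2, -0.7, -0.4]
width: 0.0007
finger_force: 0.0
```

```bash
python3 -c "
from h import *
out=[]
for c,(y0,y1,x0,x1),f in(('scene',(200,270,250,350),7),('top',(170,250,210,320),6)):
  im=robot.snapshot(c);h=cv2.cvtColor(im,cv2.COLOR_RGB2BGR).copy()
  for n in('top_plate','hold_tip'): print(c,n,[np.round(d['centre'],4) for d in robot.spot_point(n,c)[:1]])
  s=cv2.resize(h[y0:y1,x0:x1],None,fx=f,fy=f,interpolation=cv2.INTER_CUBIC)
  for z in(.018,.048):
    P=[[*jig(a,b),z] for a,b in((-27,-45),(27,-45),(27,45),(-27,45))]
    q=((proj(c,P)-[x0,y0]+.5)*f).astype(int); cv2.polylines(s,[q.reshape(-1,1,2)],1,(255,0,255) if z>.02 else (255,255,0),1)
  out.append(s)
cv2.imwrite('pics/s6.png',out[0]);cv2.imwrite('pics/t6.png',out[1])
to([*jig(0,170),.2],YAW)"
```

```text
scene top_plate [array([ 5.603e-01,  7.310e-02, -3.000e-04])]
scene hold_tip [array([0.5993, 0.1821, 0.1561])]
top top_plate [array([0.5614, 0.0728, 0.0399])]
top hold_tip [array([0.5928, 0.1831, 0.1491])]
shift [ 1.555 -1.838 -0.158] twist [0.015 0.009 0.032] shift after turn [ 1.549 -1.844 -0.154] t 24.55 F [1.2 0.2 0.4] w 0.0004
```

View pics/s6.png

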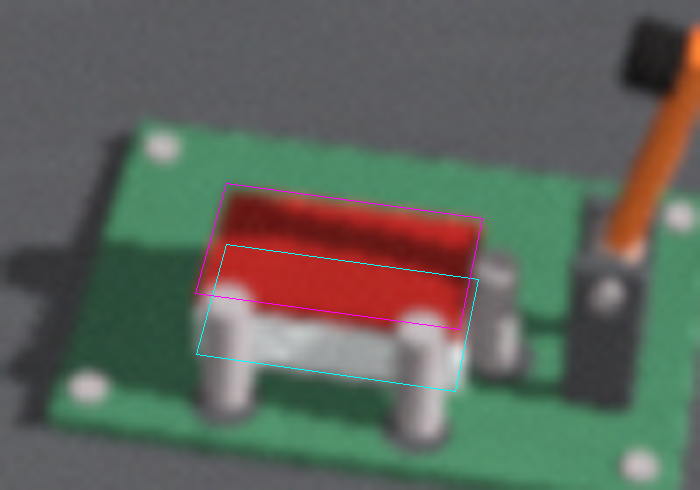

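View pics/t6.png

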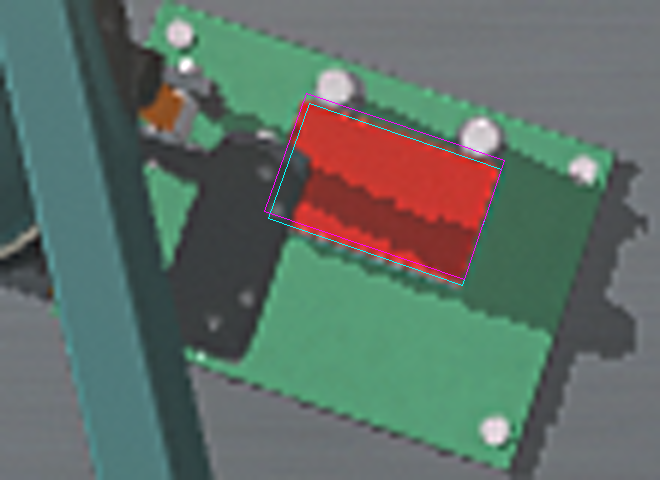

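Both overlays show the pile matching the squared outline to within a pixel, and the arm's tip is near jig y = 113. I'll go behind the arm with the fingers shut.

play_rows:
  translation:
    - [0.5, -0.5, -0.1]
    - [0.5, -0.5, 0]
    - [0.54, -0.4, 0]
    - [0, 0, 0.6]
    - [0, 0, 0.7]
    - [0, 0, 0.3]
    - [0, 0, 0]
  twist:
    - [0, 0, 0]
    - [0, 0, 0]
    - [0, 0, 0]
    - [0, 0, 0]
    - [0, 0, 0]
    - [0, 0, 0]
    - [0, 0, 0]
  gripper: [-1, -1, -1, -1, -1, -1, -1]

```text
time: 25.25
tool_pos: [0.6102, 0.2186, 0.3307]
ee_rot: [3.138, 0.005, -0.315]
wrist_force: [0.1, -0.7, -0.2]
width: 0.0004
finger_force: 0.0
```

```bash
python3 -c "
from h import *
to([*jig(-2,62),.132],YAW)"
```

```text
shift [-0.039  2.249 -0.004] twist [0.037 0.051 0.024] shift after turn [-0.033  2.249 -0.012] t 25.25 F [ 0.1 -0.7 -0.2] w 0.0004
```

play_rows:
  translation:
    - [-0.04, 0.3, 0]
    - [0, 0.3, 0]
    - [0, 0.2, 0]
    - [0, 0.2, 0]
    - [0, 0.2, 0]
    - [0, 0.2, 0]
    - [0, 0.2, 0]
    - [0, 0.2, 0]
  twist:
    - [0, 0, 0]
    - [0, 0, 0]
    - [0, 0, 0]
    - [0, 0, 0]
    - [0, 0, 0]
    - [0, 0, 0]
    - [0, 0, 0]
    - [0, 0, 0]
  gripper: [-1, -1, -1, -1, -1, -1, -1, -1]

```text
time: 26.05
tool_pos: [0.5868, 0.1511, 0.3332]
ee_rot: [3.141, 0.001, -0.313]
wrist_force: [1.7, 1.7, -0.2]
width: 0.0007
finger_force: 1.0
```

play_rows:
  translation:
    - [0, 0.15, 0]
    - [0, 0.15, 0]
    - [0, 0.15, 0]
    - [0, 0, 0]
  twist:
    - [0, 0, 0]
    - [0, 0, 0]
    - [0, 0, 0]
    - [0, 0, 0]
  gripper: [-1, -1, -1, -1]

```text
time: 26.45
tool_pos: [0.5813, 0.1336, 0.3339]
ee_rot: [3.14, 0.0, -0.314]
wrist_force: [-0.6, -0.2, 0.4]
width: 0.0003
finger_force: 0.0
```

```bash
python3 -c "
from h import *
for c in('scene','top'): print(robot.snapshot(c).shape,[(np.round(d['centre'],4),round(d['score'],2)) for d in robot.spot_point('hold_tip',c)[:2]])
to([*jig(-2,62),.132],YAW)"
```

```text
(420, 560, 3) [(array([0.5761, 0.116 , 0.1409]), 0.85), (array([ 0.7287, -0.2725,  0.0009]), 0.28)]
(420, 560, 3) [(array([0.5835, 0.0334, 0.0194]), 0.74), (array([0.5716, 0.1129, 0.1364]), 0.58)]
shift [-0.006  0.031  0.07 ] twist [0.004 0.    0.039] shift after turn [-0.006  0.031  0.07 ] t 26.65 F [-0.2  0.2  1. ] w 0.0004
```

The arm is at about 0.94 rad and sinking on its own. I'll move up and away, then wait.

play_rows:
  translation:
    - [0, -0.3, -0.5]
    - [0, -0.3, -0.9]
    - [0, -0.5, -0.9]
    - [-0.8, 0, -0.5]
    - [-0.9, 0, 0]
    - [-0.9, 0, 0]
    - [-0.9, 0, 0]
    - [-0.9, 0, 0]
  twist:
    - [0, 0, 0]
    - [0, 0, 0]
    - [0, 0, 0]
    - [0, 0, 0]
    - [0, 0, 0]
    - [0, 0, 0]
    - [0, 0, 0]
    - [0, 0, 0]
  gripper: [-1, -1, -1, -1, -1, -1, -1, -1]

```text
time: 27.45
tool_pos: [0.4262, 0.2312, 0.4461]
ee_rot: [3.142, -0.0, -0.313]
wrist_force: [0.4, 0.6, 0.7]
width: 0.0
finger_force: 0.0
```

play_rows:
  translation:
    - [0, 0, 0]
    - [0, 0, 0]
    - [0, 0, 0]
    - [0, 0, 0]
    - [0, 0, 0]
    - [0, 0, 0]
    - [0, 0, 0]
    - [0, 0, 0]
  twist:
    - [0, 0, 0]
    - [0, 0, 0]
    - [0, 0, 0]
    - [0, 0, 0]
    - [0, 0, 0]
    - [0, 0, 0]
    - [0, 0, 0]
    - [0, 0, 0]
  gripper: [-1, -1, -1, -1, -1, -1, -1, -1]

```text
time: 28.25
tool_pos: [0.4279, 0.2306, 0.4459]
ee_rot: [3.141, 0.0, -0.313]
wrist_force: [0.8, 0.6, -0.6]
width: 0.0007
finger_force: 0.0
```

play_rows:
  translation:
    - [0, 0, 0]
    - [0, 0, 0]
    - [0, 0, 0]
    - [0, 0, 0]
    - [0, 0, 0]
    - [0, 0, 0]
    - [0, 0, 0]
    - [0, 0, 0]
  twist:
    - [0, 0, 0]
    - [0, 0, 0]
    - [0, 0, 0]
    - [0, 0, 0]
    - [0, 0, 0]
    - [0, 0, 0]
    - [0, 0, 0]
    - [0, 0, 0]
  gripper: [-1, -1, -1, -1, -1, -1, -1, -1]

```text
time: 29.05
tool_pos: [0.4277, 0.2307, 0.446]
ee_rot: [3.142, -0.0, -0.313]
wrist_force: [-0.4, 0.9, -0.3]
width: 0.0003
finger_force: 0.0
```

play_rows:
  translation:
    - [0, 0, 0]
    - [0, 0, 0]
    - [0, 0, 0]
    - [0, 0, 0]
    - [0, 0, 0]
    - [0, 0, 0]
    - [0, 0, 0]
    - [0, 0, 0]
  twist:
    - [0, 0, 0]
    - [0, 0, 0]
    - [0, 0, 0]
    - [0, 0, 0]
    - [0, 0, 0]
    - [0, 0, 0]
    - [0, 0, 0]
    - [0, 0, 0]
  gripper: [-1, -1, -1, -1, -1, -1, -1, -1]

```text
time: 29.85
tool_pos: [0.4276, 0.2307, 0.446]
ee_rot: [3.141, -0.0, -0.313]
wrist_force: [-0.1, 0.2, 0.6]
width: 0.0006
finger_force: 0.0
```

```bash
python3 -c "
from h import *
out=[]
for c,(y0,y1,x0,x1),f in(('scene',(200,270,250,350),7),('top',(170,250,210,320),6)):
  im=robot.snapshot(c);h=cv2.cvtColor(im,cv2.COLOR_RGB2BGR).copy()
  for n in('top_plate','hold_tip'): print(c,n,[np.round(d['centre'],4) for d in robot.spot_point(n,c)[:1]])
  out.append(cv2.resize(h[y0:y1,x0:x1],(560,290),interpolation=cv2.INTER_CUBIC) if 0 else cv2.resize(h[y0:y1,x0:x1],(400,280 if c=='scene' else 291),interpolation=cv2.INTER_CUBIC)[:280])
cv2.imwrite('pics/f7.png',np.hstack(out));print(jig(0,4),robot.get_obs()['time'])"
```

```text
scene top_plate [array([0.559 , 0.0748, 0.042 ])]
scene hold_tip [array([0.5617, 0.0801, 0.0718])]
top top_plate [array([0.5629, 0.0726, 0.04  ])]
top hold_tip [array([0.5616, 0.0772, 0.0694])]
[0.56474687 0.0778007 ] 30.15
```

View pics/f7.png

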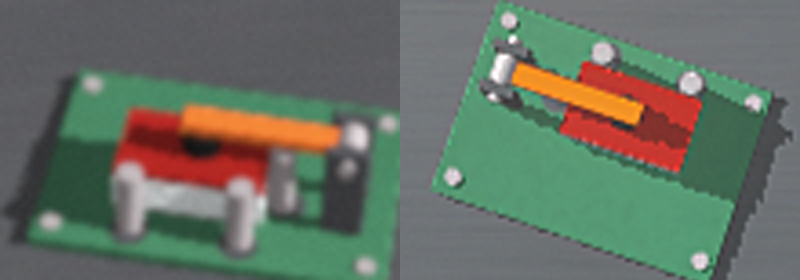

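The arm lies level with its pad on the pile, left view near (205,145) and right view near (635,115). The pile looks square, so I'm handing the job in.

```bash
python3 -c "
from bench import robot
print(robot.close_job())"
```

```text
the job is handed in; nothing more can be done
None
```

The job is handed in at about 30 s: the red plate is on top, the pile was tapped twice against the stops in each direction and looks square in the pictures, and the hold-down arm's pad rests on it. The hand-in gave no verdict, and the pictures show flushness only to a few millimetres.

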